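# Slide a mended bottle into the photo circle and take its picture

## Task

The taller of the two stoneware bottles is freshly glued and must not be picked up or taken between the fingers: push it with the fingertips low on its body, gently enough that it slides upright without tipping, until it stands wholly inside the circle printed on the photo mat. Then draw the fingers off it and, when it stands still, press the button of the shutter release to take its picture, and come away. Leave all the other finds, the lens and the scale bar where they are.

Things in the scene. Friction and masses are not known exactly. Their poses are not given: they have to be found in the camera images.
- bottle: the bottle to slide: brown stoneware with two pale glue lines, 272 mm tall, about 0.65 kg. Straight round body 64 mm in diameter up to 187 mm, then shoulder, 25 mm neck and an ear handle (37 mm from the axis, 200 to 254 mm up). Origin: centre of its underside, z up its axis. Pushed above 45 mm it may tip instead of sliding (friction on the table about 0.6)
- circle (a point): centre of the circle printed on the grey photo mat, at table height. The circle is a thin black ring of inside diameter 94 mm (outside 100 mm) with short centre lines outside it, on a square card 270 mm wide with checkered edges; the card is paper-thin, fixed and does not hinder sliding
- shutter (a joint): travel of the release button, m: 0 = up, 0.006 = fully down; a spring returns it, full travel takes about 4 N. It counts as pressed from 0.004
- shutter_top (a point): centre of the top of the release button, 42 mm above the table when up: a black round button of diameter 30 mm in a dark steel bezel of diameter 46 mm (bezel top 36 mm above the table), pressed straight down; on a grey release box 90 x 60 mm and 24 mm high, fixed to the table
- flask: the shorter stoneware bottle, same shape as the tall one but 160 mm tall and 60 mm in diameter; a bystander. Origin: centre of its underside
- jug: terracotta jug with one handle, 192 mm tall, belly diameter 116 mm; a bystander. Origin: centre of its underside
- jar: squat two-handled terracotta jar, 88 mm tall, 100 mm in diameter (116 mm over the handles); a bystander. Origin: centre of its underside
- bowl: red open bowl, 174 mm across, 74 mm high; a bystander. Origin: centre of its underside
- lens: black camera lens standing upright, 108 mm tall, 78 mm in diameter; a bystander. Origin: centre of its underside
- scale: black and white photographic scale bar lying on the mat beyond the circle, 150 x 22 x 7 mm, long side along its own y; a bystander. Its near edge is about 85 mm from the circle's centre. Origin: centre of its underside
Not all that is in view belongs to the job. Of the things like the part that bears shutter, leave any that is purple; of the rest the larger one is meant.

How it is judged:
On the way, in this order (a step that is already met when the one before it is completed fails the run):
1. the tall bottle stands upright and still inside the circle, and the fingers no longer touch it (horizontal distance between bottle and circle below 0.015 m and angle between bottle's own z axis and vertical below 0.06 rad and height (world z) of bottle below 0.005 m and linear speed of bottle below 0.01 m/s and contact force between the fingers and bottle below 0.3 N), for 0.2 s.
2. the release button is pressed down (value of joint shutter above 0.004 m), for 0.02 s.
At the end, for the whole second after the job is handed in: the tall bottle stands on the table inside the circle (its axis within 15 mm of the circle's centre), upright within 0.06 rad and at rest; the release button is up again after having been pressed; every other listed find, the lens and the scale bar are within 15 mm of where they began (horizontal distance between bottle and circle below 0.015 m and angle between bottle's own z axis and vertical below 0.06 rad and height (world z) of bottle below 0.005 m and linear speed of bottle below 0.01 m/s and value of joint shutter below 0.001 m and distance of each of flask, jug, jar, bowl, lens, scale from where it was at the start of the episode below 0.015 m); the robot touches nothing.
It fails at once if the tall bottle is tipped by more than 0.2 rad (angle between bottle's own z axis and vertical above 0.2 rad).
It fails at once if the tall bottle is lifted off the table (height (world z) of bottle above 0.012 m).
It fails at once if the tall bottle is taken between the fingers (horizontal distance between the grasp point and bottle below 0.018 m and height (world z) of the grasp point below 0.27 m).
It fails at once if the tall bottle is pushed high up, with the grasp point more than 0.1 m above the table (contact force between the fingers and bottle above 1 N and height (world z) of the grasp point above 0.1 m).
It fails at once if another find, the lens or the scale bar is moved by more than 15 mm (distance of any of flask, jug, jar, bowl, lens, scale from where it was at the start of the episode above 0.015 m).
It also fails if it takes over 61 s, if anything falls off the work surface, if the arm or the gripper's body presses on something with over 40 N, if the wrist force passes 120 N, or if a joint passes its speed limit or range.

## Robot

A 6-joint arm with a two-finger parallel gripper is mounted at the origin on the work surface. World frame = base frame: x ahead of the robot, y to its left, z up, the work surface at z = 0. Lengths are in m, angles in rad, forces in N, time in s.
With the tool pointing down it reaches from about 0.375 to 0.975 m from the base axis. Payload 3.8 kg.
Tool frame: the origin (TCP) lies on the mounting face of the last link; the fingertips stand 173 mm ahead of it and the grasp point (between the pads) lies 155 mm ahead of it; z points along the fingers, y is the line along which they close (so a half turn about z gives the same grasp; the last joint's range is limited). The gripper opens to 85 mm and grips with 20 to 120 N. Pads are 22 mm wide; open, the fingers measure 114 mm over their backs; the gripper's body (76 mm by 85 mm) begins 54 mm behind the grasp point. The pads swing forward as they close: fully open they stand 13 mm farther back than shut.
Start: joints at [1.085, 0.264, 1.604, -0, 1.274, -0.037], TCP at [0.293, 0.608, 0.405] pointing down, gripper open.
Joint ranges: [-2.63, 2.63], [-0.94, 2.18], [0.31, 2.57], [-1.31, 4.45], [0, 2.66], [-2.55, 2.55]. Speed limits (rad/s): [2.57, 2.57, 3.14, 3.14, 3.14, 3.14].

## Interface

Orientations are given as a rotation vector (axis times angle).
In Python, from workcell import bot gives the robot as it stands.
- The arm moves only by the tool drive_tool, never from a script. Its argument "increments" is a list of rows, each an object with "delta_pos": the shift along the tool's x, y, z in mm, a list of three; "turn": the turn about the tool's z in rad; "jaw": the opening, from -1 (shut) to 1 (fully open). A call has 1 to 8 rows; each row shifts and turns the commanded pose from where the row before left it, along the tool's axes as they then stand; what a row does not reach is not made up. A row lasts 1/12 s, in which the tool goes at most 41.7 mm and 7.16 degrees, less where a joint would pass 70% of its speed; a pose out of reach is approached as far as the arm can. A call is refused whole if a number of a shift passes 41.7 or a number of a turn 0.125, either way. A call with a gripper value outside its range is refused whole. The fingers move at their own pace and stop on an object; "grip_force" is the grip in N (left out, the last holds). Time passes only in rows, so rows that do not move let the fingers close. It gives the time, the measured TCP pose, the force, the opening and the grip force at its end, in the units of the state.
- bot.read_state(): the state, without advancing time (a new reading comes with each control period).
- bot.read_camera(name): name is "scene" or "side" or "wrist"; returns a dict with "pixels" (480x640x3 uint8, red, green, blue), "fovy" (degrees; the focal length in pixels is half the picture's height over the tangent of half this angle, whatever the lens; pixels are square), "cx", "cy" (the principal point, pixels), "camera_from_world" (4x4, takes a point from world to camera coordinates); the wrist camera has in their place "hand_eye" (4x4, takes a point from camera to tool coordinates, whose origin is the TCP and whose axes are the flange's). Camera axes: x right, y down, z forward; pixel columns grow to the right and rows downward; lengths in m; the calibration is good to about 2 mm. A picture is of the moment at which its call begins: read the wrist's pose just before it. There is no depth.
- bot.finish_job(): hands the job in; it is judged then, once.
The state is a dict: "time": time; "q": joint angles; "joint_vel": joint speeds; "joint_torque": joint torques, N m; "tool_pos": TCP position; "tcp_rot": TCP orientation; "wrist_force": force on the tool from outside, world axes, zero at the start; "torque": the same for the moment, N m; "width": opening from 0.0 (shut) to 1.0 (fully open); "grip_force": force on a finger pad.
Only numpy, scipy, OpenCV 4.12 (cv2) and the standard library are available. Lean on these libraries where they do the work, as an engineer would, in place of code of your own. Each camera call takes 0.05 s, during which the arm holds its last target. There are 200 camera calls.

## Working session

There is one attempt and no reset: what is moved stays moved. The work goes in short steps, Python scripts to look and compute and a tool call to move; the robot and the scene stay as the last step left them, time stands still between calls to the robot, and variables do not carry over. Pictures are saved under pics/ and viewed, at most 10 in all, crops included, and the job is handed in when it is done.

Besides the shell and the picture viewer there is one more tool, called after ">>>" as name(argument=value, ...) on one line, values as JSON. drive_tool: Moves the arm, as the interface text tells. Its arguments: {"type":"object","properties":{"increments":{"type":"array"},"grip_force":{"type":"number"}},"required":["increments"]}

```bash
mkdir -p pics
cat > h.py <<'E'
import numpy as np, cv2, pickle
from workcell import bot
def snap(name,fn):
    s=bot.read_state(); c=bot.read_camera(name)
    cv2.imwrite(f'pics/{fn}.png',c['pixels'][:,:,::-1]); c['state']=s
    pickle.dump(c,open(f'{fn}.pkl','wb')); return c
def ray(c,u,v):
    f=240/np.tan(np.radians(c['fovy'])/2)
    d=np.array([(u-c['cx'])/f,(v-c['cy'])/f,1])
    if 'camera_from_world' in c: T=np.linalg.inv(np.array(c['camera_from_world']))
    else:
        W=np.eye(4);W[:3,:3]=cv2.Rodrigues(np.array(c['state']['tcp_rot'],float))[0];W[:3,3]=c['state']['tool_pos'];T=W@np.array(c['hand_eye'])
    return T[:3,3],T[:3,:3]@d
def at(c,u,v,z=0):
    o,d=ray(c,u,v); return o+d*(z-o[2])/d[2]
def proj(c,p):
    f=240/np.tan(np.radians(c['fovy'])/2)
    q=np.array(c['camera_from_world'])@np.append(p,1); return q[:2]/q[2]*f+[c['cx'],c['cy']]
def load(fn): return pickle.load(open(f'{fn}.pkl','rb'))
E
python3 - <<'E'
from h import *
for n in('scene','side'):
    c=snap(n,n+'0'); print(n,c['fovy'],c['cx'],c['cy'],np.linalg.inv(c['camera_from_world'])[:3,3])
print(bot.read_state())
E
```

```text
scene 50.30082267113166 310.49235236671865 245.55958409459132 [ 1.24735217 -0.08847124  0.97138656]
side 54.22627305938727 320.6295020125673 236.46545472509476 [0.43515256 0.80830019 0.53586703]
{'time': 0.1, 'q': array([ 1.08512701e+00,  2.64647437e-01,  1.60528368e+00, -4.68916891e-06,
        1.27369855e+00, -3.68821467e-02]), 'joint_vel': array([-0.00150229, -0.00128223, -0.00434274,  0.00225615, -0.00079104,
        0.00140804]), 'joint_torque': array([ 9.38063640e-04, -5.16708148e+01, -3.68587554e+01, -1.73311414e-04,
        6.31329443e-03, -4.34455501e-05]), 'tool_pos': array([0.29270238, 0.60787073, 0.40348167]), 'tcp_rot': array([-0.69893352, -3.06232071,  0.00309244]), 'wrist_force': array([-0.60132789, -0.988822  , -0.24080021]), 'torque': array([ 0.01976397,  0.00366569, -0.02530188]), 'grip_force': 0.0, 'width': 0.9997037345214276}
```

View pics/scene0.png

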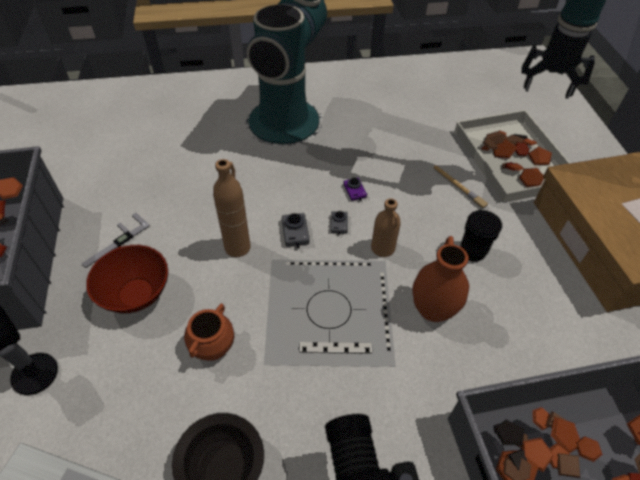

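View pics/side0.png

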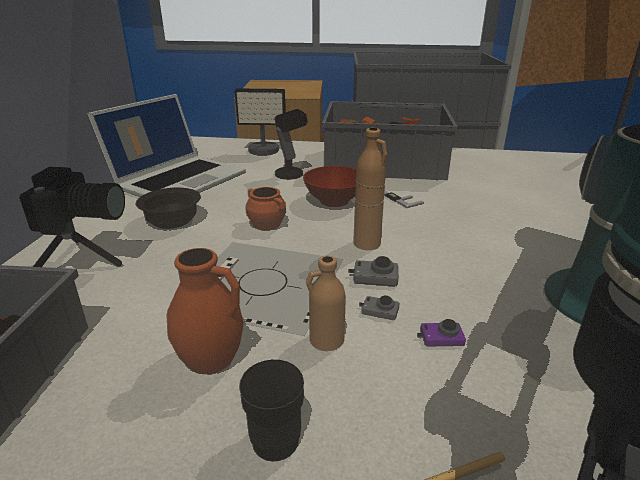

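The scene view shows the tall bottle with its base at about (236,250) and the circle at (329,309). There are three release boxes: larger grey (294,228), smaller grey (339,221) and purple (354,187). Purple is excluded and the larger of the two greys is meant, so (294,228). I'll confirm it in a crop.

Run:
```python
from h import *
c=load('scene0'); s=load('side0')
im=c['pixels'][150:350,190:430,::-1]
cv2.imwrite('pics/crop1.png',cv2.resize(im,None,fx=3,fy=3,interpolation=cv2.INTER_CUBIC))
print('circle',at(c,329,309),at(s,263,282))
print('bottle',at(c,236,248),at(s,368,241))
for n,a,b,z in(('big',(293,218),(381,262),.042),('small',(339,213),(382,299),.03),('purple',(354,182),(449,326),.03)):print(n,at(c,*a,z),at(s,*b,z))
for n,a,b in(('flask',(385,248),(327,340)),('jug',(438,305),(205,355)),('jar',(210,345),(266,220)),('bowl',(128,293),(331,198)),('lens',(476,248),(274,445))):print(n,at(c,*a),at(s,*b))
print('scale',at(c,336,348))
```

```text
circle [0.66785816 0.03124274 0.        ] [0.66492651 0.03568395 0.        ]
bottle [ 0.46895535 -0.16462314  0.        ] [ 0.46241523 -0.16882748  0.        ]
big [ 0.42840691 -0.02046039  0.042     ] [ 0.42953465 -0.00819477  0.042     ]
small [0.41661691 0.09503166 0.03      ] [0.42363734 0.10152377 0.03      ]
purple [0.31483456 0.1519699  0.03      ] [0.31006102 0.16235548 0.03      ]
flask [0.51689644 0.19190754 0.        ] [0.51255134 0.19220145 0.        ]
jug [0.68992989 0.27261859 0.        ] [0.7056005  0.25741305 0.        ]
jar [ 0.72127589 -0.23010549  0.        ] [ 0.72849873 -0.24302349  0.        ]
bowl [ 5.65922783e-01 -4.11887421e-01  1.11022302e-16] [ 0.58027479 -0.40699615  0.        ]
lens [0.54618292 0.40970677 0.        ] [0.55463015 0.40754853 0.        ]
scale [0.76341049 0.03099061 0.        ]
```

View pics/crop1.png

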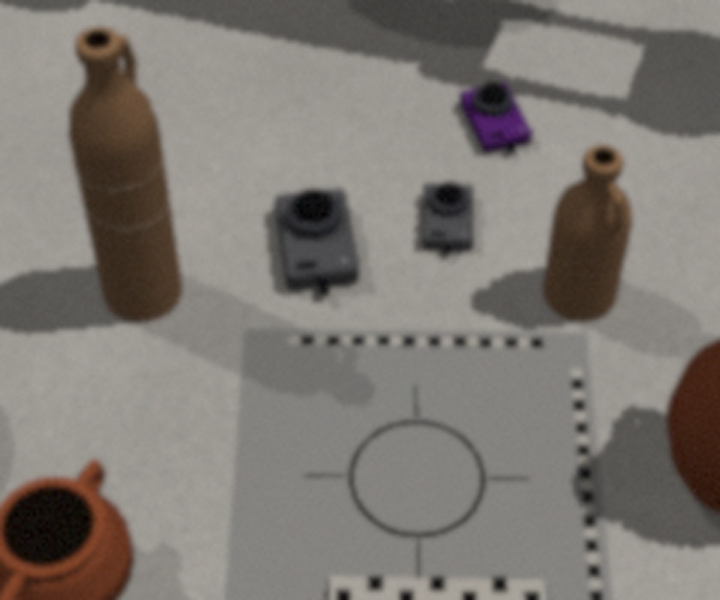

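The crop confirms the larger grey box, with its button at crop (313,208), which is scene (294,219). Next I'll measure the bottle and circle precisely.

```bash
cat >> h.py <<'E'
def topdown(c,x0,y0,h=.09,z=0,n=360):
    w=[(x0-h,y0-h),(x0-h,y0+h),(x0+h,y0+h),(x0+h,y0-h)]
    P=np.float32([proj(c,(x,y,z)) for x,y in w]); H=cv2.getPerspectiveTransform(P,np.float32([(0,0),(n,0),(n,n),(0,n)]))
    return cv2.warpPerspective(c['pixels'],H,(n,n),flags=cv2.INTER_CUBIC)   # row->x, col->y
def bottle(cs,g,show=False):
    """axis xy from body midlines of the two fixed cameras"""
    A=[];b=[]
    for c in cs:
        hsv=cv2.cvtColor(c['pixels'],cv2.COLOR_RGB2HSV)
        m=cv2.inRange(hsv,(5,70,30),(18,190,230))
        mids=[];ws=[]
        for z in np.arange(.05,.18,.005):
            u,v=proj(c,(g[0],g[1],z)); v=int(round(v)); u=int(round(u))
            r=m[v]>0
            near=[k for k in range(u-12,u+13) if r[k]]
            if not near: continue
            k=min(near,key=lambda k:abs(k-u)); a=k;e=k
            while r[a-1]:a-=1
            while r[e+1]:e+=1
            mids.append((v,(a+e)/2)); ws.append(e-a+1)
        ws=np.array(ws);mids=np.array(mids);ok=abs(ws-np.median(ws))<=3;mids=mids[ok]
        if show:print('n',ok.sum(),'w',np.median(ws))
        # each mid pixel defines a ray; its plane with the vertical gives n.(xy)=d
        N=[]
        for v,u in mids:
            o,d=ray(c,u,v); n=np.array([-d[1],d[0]])/np.hypot(*d[:2]); N.append([*n,n@o[:2]])
        N=np.mean(N,0);A.append(N[:2]);b.append(N[2])
    return np.linalg.solve(A,b)
def look(g,tag):
    cs=[snap('scene','scene'+tag),snap('side','side'+tag)]
    return bottle(cs,g,True)
E
python3 - <<'E'
from h import *
c=load('scene0'); s=load('side0')
print('bottle',bottle([c,s],(.465,-.167),True))
for k in(c,s):
    t=cv2.cvtColor(topdown(k,.667,.033),cv2.COLOR_RGB2GRAY)
    # best ring by template
    T=np.zeros((240,240),np.float32);cv2.circle(T,(120,120),97,1,6)
    d=cv2.GaussianBlur(t,(0,0),12).astype(np.float32)-t
    r=cv2.matchTemplate(np.clip(d,0,40),T,cv2.TM_CCOEFF_NORMED);_,v,_,l=cv2.minMaxLoc(r)
    print('circle',.667-.09+(l[1]+120)*.0005,.033-.09+(l[0]+120)*.0005,v)
print('button',at(c,294.3,219.3,.042),at(s,382,262,.042))
E
```

```text
n 25 w 27.0
n 17 w 28.5
bottle [ 0.46538916 -0.1616344 ]
circle 0.6665000000000001 0.030500000000000013 0.8839487433433533
circle 0.667 0.0325 0.8239335417747498
button [ 0.43298547 -0.01781747  0.042     ] [ 0.42753912 -0.00848607  0.042     ]
```

>>> drive_tool(increments=[{"delta_pos":[0,0,-35],"turn":0.11,"jaw":1},{"delta_pos":[0,0,-35],"turn":0.11,"jaw":1},{"delta_pos":[0,0,0],"turn":0.117,"jaw":1},{"delta_pos":[0,0,0],"turn":0,"jaw":1}])

```text
time: 0.43
tool_pos: [0.2931, 0.6086, 0.478]
tcp_rot: [1.207, 2.9, 0.009]
wrist_force: [-0.1, -0.5, 1.1]
width: 1.001
grip_force: 0.0
```

>>> drive_tool(increments=[{"delta_pos":[-38,-14,0],"turn":0,"jaw":1},{"delta_pos":[-38,-14,0],"turn":0,"jaw":1},{"delta_pos":[-38,-14,0],"turn":0,"jaw":1},{"delta_pos":[-38,-14,0],"turn":0,"jaw":1},{"delta_pos":[-38,-14,0],"turn":0,"jaw":1},{"delta_pos":[-38,-14,0],"turn":0,"jaw":1},{"delta_pos":[-38,-14,0],"turn":0,"jaw":1},{"delta_pos":[-38,-14,0],"turn":0,"jaw":1}])

```text
time: 1.1
tool_pos: [0.4284, 0.3118, 0.4726]
tcp_rot: [-1.196, -2.903, 0.004]
wrist_force: [1.4, 0.3, 0.0]
width: 1.003
grip_force: 0.0
```

>>> drive_tool(increments=[{"delta_pos":[-28,-28,0],"turn":0,"jaw":1},{"delta_pos":[-28,-28,0],"turn":0,"jaw":1},{"delta_pos":[-28,-28,0],"turn":0,"jaw":1},{"delta_pos":[-28,-28,0],"turn":0,"jaw":1},{"delta_pos":[-28,-28,0],"turn":0,"jaw":1},{"delta_pos":[-28,-28,0],"turn":0,"jaw":1},{"delta_pos":[-28,-28,0],"turn":0,"jaw":1},{"delta_pos":[0,0,0],"turn":0,"jaw":1}])

```text
time: 1.77
tool_pos: [0.4276, 0.0312, 0.4729]
tcp_rot: [-1.208, -2.899, 0.007]
wrist_force: [-0.1, 0.7, 0.5]
width: 1.001
grip_force: 0.0
```

Run:
```python
from h import *
c=snap('wrist','wr1'); print(c['hand_eye'],c['fovy'])
```

```text
[[ 1.95293782e-04 -9.51194726e-01 -3.08591242e-01  7.84014577e-02]
 [ 9.99999137e-01 -2.15120436e-04  1.29593774e-03 -7.09428521e-05]
 [-1.29907343e-03 -3.08591228e-01  9.51193864e-01  3.13604180e-02]
 [ 0.00000000e+00  0.00000000e+00  0.00000000e+00  1.00000000e+00]] 69.33734310367272
```

View pics/wr1.png

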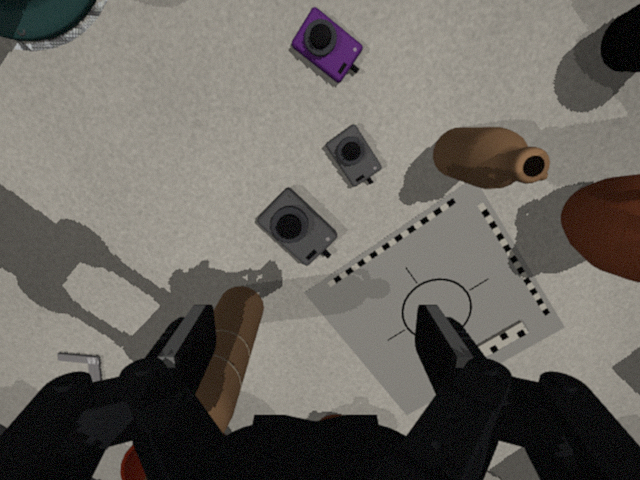

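>>> drive_tool(increments=[{"delta_pos":[-23,-33,0],"turn":0,"jaw":1},{"delta_pos":[-23,-33,0],"turn":0,"jaw":1},{"delta_pos":[-23,-33,0],"turn":0,"jaw":1},{"delta_pos":[-23,-33,0],"turn":0,"jaw":1},{"delta_pos":[-23,-33,0],"turn":0,"jaw":1},{"delta_pos":[-23,-33,0],"turn":0,"jaw":1},{"delta_pos":[-23,-33,0],"turn":0.017,"jaw":1},{"delta_pos":[0,0,0],"turn":0,"jaw":1}])

```text
time: 2.48
tool_pos: [0.3779, -0.2447, 0.4733]
tcp_rot: [-1.232, -2.888, 0.004]
wrist_force: [-0.1, -0.1, 0.1]
width: 0.998
grip_force: 0.0
```

The wrist view shows the larger grey box with its button at (291,224), the circle at (436,306) and the bottle at (235,350). The finger linkage flares outward behind the tips, so I'll work out how far before choosing the contact side.

Run:
```python
from h import *
c=load('wr1'); H=np.array(c['hand_eye']); f=240/np.tan(np.radians(c['fovy'])/2)
for u,v in((190,305),(214,305),(163,360),(130,370),(70,375),(45,385),(5,430),(450,305),(420,305),(495,365),(560,375),(595,385),(635,430)):
    d=H[:3,:3]@[(u-c['cx'])/f,(v-c['cy'])/f,1];o=H[:3,3]
    print((u,v),[np.round((o+d*(x-o[0])/d[0])*1e3,0)[1:] for x in(.011,0.,-.011)])
print('button',at(c,291,224,.042),'circ',at(c,436,306,0))
```

```text
(190, 305) [array([-50., 155.]), array([-58., 175.]), array([-66., 196.])]
(214, 305) [array([-40., 155.]), array([-47., 175.]), array([-53., 196.])]
(163, 360) [array([-46., 121.]), array([-54., 135.]), array([-61., 150.])]
(130, 370) [array([-54., 116.]), array([-63., 130.]), array([-72., 144.])]
(70, 375) [array([-70., 114.]), array([-81., 127.]), array([-93., 141.])]
(45, 385) [array([-74., 110.]), array([-86., 123.]), array([-98., 136.])]
(5, 430) [array([-73.,  95.]), array([-84., 105.]), array([-96., 116.])]
(450, 305) [array([ 54., 155.]), array([ 63., 175.]), array([ 72., 195.])]
(420, 305) [array([ 42., 155.]), array([ 49., 175.]), array([ 56., 195.])]
(495, 365) [array([ 54., 118.]), array([ 63., 132.]), array([ 71., 147.])]
(560, 375) [array([ 70., 114.]), array([ 82., 127.]), array([ 93., 141.])]
(595, 385) [array([ 77., 110.]), array([ 90., 123.]), array([102., 135.])]
(635, 430) [array([75., 95.]), array([ 87., 105.]), array([ 99., 116.])]
button [ 0.42827532 -0.01246678  0.042     ] circ [0.66399718 0.03497742 0.        ]
```

Run:
```python
from h import *
o=[]
for n in('scene','side'):
    c=snap(n,n+'g'); s=c['state']; R=cv2.Rodrigues(np.array(s['tcp_rot']))[0]
    p=proj(c,np.array(s['tool_pos'])+R@[0,0,.1]); tips=proj(c,np.array(s['tool_pos'])+R@[0,0,.16]); print(n,p,tips)
    x=int(np.clip(p[0]-60,0,520));y=int(np.clip(p[1]-60,0,360)); print(x,y)
    o.append(cv2.resize(c['pixels'][y:y+120,x:x+120,::-1],(400,400),interpolation=cv2.INTER_CUBIC))
im=np.hstack(o).astype(np.float32); im=255*(im/255)**.5
cv2.imwrite('pics/grip.png',im)
```

```text
scene [170.4667372   96.80296025] [176.75397676 121.83881774]
110 36
side [418.77789504  71.67608743] [416.05904651 100.73452323]
358 11[ WARN:0@1.514] global loadsave.cpp:1063 imwrite_ Unsupported depth image for selected encoder is fallbacked to CV_8U.
```

View pics/grip.png

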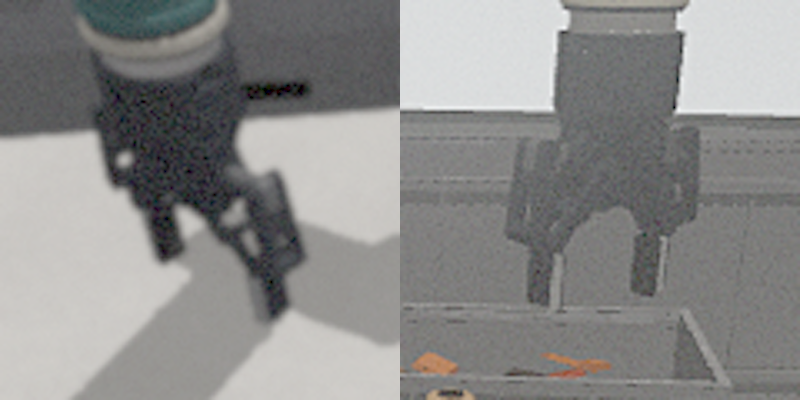

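>>> drive_tool(increments=[{"delta_pos":[0,0,39],"turn":0,"jaw":1},{"delta_pos":[0,0,39],"turn":0,"jaw":1},{"delta_pos":[0,0,39],"turn":0,"jaw":1},{"delta_pos":[0,0,39],"turn":0,"jaw":1},{"delta_pos":[0,0,39],"turn":0,"jaw":1},{"delta_pos":[0,0,39],"turn":0,"jaw":1},{"delta_pos":[0,0,39],"turn":0,"jaw":1},{"delta_pos":[0,0,15],"turn":0,"jaw":1}])

```text
time: 3.25
tool_pos: [0.3768, -0.236, 0.1812]
tcp_rot: [-1.217, -2.886, -0.004]
wrist_force: [-1.3, 0.4, -0.0]
width: 1.0
grip_force: 0.0
```

>>> drive_tool(increments=[{"delta_pos":[0,0,4],"turn":0,"jaw":1},{"delta_pos":[0,0,0],"turn":0,"jaw":1}])

```text
time: 3.42
tool_pos: [0.3786, -0.2381, 0.181]
tcp_rot: [-1.221, -2.89, -0.002]
wrist_force: [0.3, 0.7, 0.4]
width: 1.001
grip_force: 0.0
```

Run:
```python
from h import *
print(look((.4654,-.1616),'1')); s=bot.read_state(); print(s['tool_pos'],s['tcp_rot'],s['wrist_force'])
o=[]
for n in('scene','side'):
    c=load(n+'1'); p=proj(c,(.42,-.2,.08)); print(p); x,y=int(p[0]-60),int(p[1]-60); print(x,y)
    o.append(cv2.resize(c['pixels'][y:y+120,x:x+120,::-1],(400,400),interpolation=cv2.INTER_CUBIC))
cv2.imwrite('pics/g2.png',(255*(np.hstack(o)/255.)**.6).astype(np.uint8))
```

```text
n 26 w 29.0
n 19 w 28.0
[ 0.46467927 -0.16321543]
[ 0.38002123 -0.23984863  0.18378375] [ 1.22337453e+00  2.89166718e+00 -2.63046730e-04] [ 0.19946254 -0.02410439 -0.45769464]
[216.06059562 212.24696753]
156 152
[388.64771889 205.83818972]
328 145
```

View pics/g2.png

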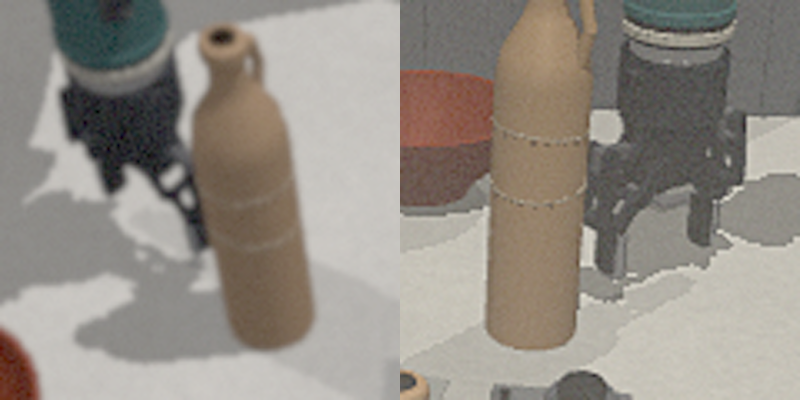

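The bottle stands upright with the hand just behind it: near fingertip at side pixel (390,227), clear of the bottle, and still some height above the table.

Run:
```python
from h import *
for i in range(3):
    s=bot.read_state();print(s['tool_pos'],s['tcp_rot']); bot.read_camera('scene')
c=load('side1');s=load('side1')['state'];R=cv2.Rodrigues(np.array(s['tcp_rot']))[0]
for z in(.155,.16,.165,.17,.175,.18):
  print(z,[np.round(proj(load(k),np.array(s['tool_pos'])+R@[0,y,z])) for k in('side1','scene1') for y in(.05,)])
```

```text
[ 0.38002123 -0.23984863  0.18378375] [ 1.22337453e+00  2.89166718e+00 -2.63046730e-04]
[ 0.38021568 -0.24034546  0.18438552] [ 1.22362027e+00  2.88999455e+00 -8.85663224e-04]
[ 0.38020843 -0.24063564  0.18462952] [ 1.22413161e+00  2.88902389e+00 -1.16309123e-03]
0.155 [array([389., 225.]), array([217., 225.])]
0.16 [array([389., 227.]), array([218., 227.])]
0.165 [array([389., 229.]), array([218., 228.])]
0.17 [array([389., 231.]), array([218., 229.])]
0.175 [array([389., 233.]), array([219., 231.])]
0.18 [array([388., 234.]), array([219., 232.])]
```

>>> drive_tool(increments=[{"delta_pos":[-1,0,8],"turn":0,"jaw":1},{"delta_pos":[-1,0,8],"turn":0,"jaw":1},{"delta_pos":[-1,0,4],"turn":0,"jaw":1},{"delta_pos":[0,0,0],"turn":0,"jaw":1},{"delta_pos":[0,0,0],"turn":0,"jaw":1}])

```text
time: 4.08
tool_pos: [0.3805, -0.2425, 0.162]
tcp_rot: [-1.227, -2.89, -0.001]
wrist_force: [0.3, 1.3, -0.5]
width: 1.001
grip_force: 0.0
```

>>> drive_tool(increments=[{"delta_pos":[0,1.5,0],"turn":0,"jaw":1},{"delta_pos":[0,1.5,0],"turn":0,"jaw":1},{"delta_pos":[0,1.5,0],"turn":0,"jaw":1},{"delta_pos":[0,1.5,0],"turn":0,"jaw":1},{"delta_pos":[0,1.5,0],"turn":0,"jaw":1},{"delta_pos":[0,1.5,0],"turn":0,"jaw":1},{"delta_pos":[0,1.5,0],"turn":0,"jaw":1},{"delta_pos":[0,1.5,0],"turn":0,"jaw":1}])

```text
time: 4.75
tool_pos: [0.3897, -0.2341, 0.1627]
tcp_rot: [1.227, 2.892, -0.0]
wrist_force: [-1.0, 0.1, 0.4]
width: 0.998
grip_force: 0.0
```

```bash
cat >> h.py <<'E'
C=np.array([.667,.0315])
def status(g,tag):
    b=look(g,tag); s=bot.read_state(); t=np.array(s['tool_pos']); r=np.array(s['tcp_rot']); R=cv2.Rodrigues(r)[0]
    f=lambda p:np.round((R.T@np.append(p-t[:2],0))[:2]*1e3,1)
    print('b',b.round(4),'tool',t.round(4),'t',s['time'],'F',s['wrist_force'].round(1)); print('in tool: bottle',f(b),'circle',f(C),'remaining',np.round(np.linalg.norm(C-b)*1e3,1))
    # tilt check: midline bearing low vs high
    for n in('scene','side'):
        c=load(n+tag);m=cv2.inRange(cv2.cvtColor(c['pixels'],cv2.COLOR_RGB2HSV),(5,70,30),(18,190,230));o=[]
        for z in(.04,.08,.12,.16):
            u,v=proj(c,(*b,z));u=int(round(u));r=m[int(round(v))]>0;a=e=u
            while r[a-1]:a-=1
            while r[e+1]:e+=1
            o.append((round((a+e)/2-proj(c,(*b,z))[0],1),e-a+1))
        print(n,o)
    return b
E
python3 -c "
from h import *
status((.4647,-.1632),'2')"
```

```text
n 26 w 28.0
n 17 w 28.0
b [ 0.4652 -0.1632] tool [ 0.3896 -0.2341  0.1627] t 4.85 F [-0.5  0.  -0.7]
in tool: bottle [ -1.6 103.6] circle [ -1.8 384. ] remaining 280.4
scene [(np.float64(0.9), 26), (np.float64(-0.1), 28), (np.float64(-0.4), 29), (np.float64(0.3), 28)]
side [(np.float64(-0.0), 26), (np.float64(0.1), 28), (np.float64(-0.7), 30), (np.float64(-0.2), 29)]
```

>>> drive_tool(increments=[{"delta_pos":[-0.8,1.5,0],"turn":0,"jaw":1},{"delta_pos":[-0.8,1.5,0],"turn":0,"jaw":1},{"delta_pos":[0,2,0],"turn":0,"jaw":1},{"delta_pos":[0,2,0],"turn":0,"jaw":1},{"delta_pos":[0,2,0],"turn":0,"jaw":1},{"delta_pos":[0,2,0],"turn":0,"jaw":1},{"delta_pos":[0,2,0],"turn":0,"jaw":1},{"delta_pos":[0,2,0],"turn":0,"jaw":1}])

```text
time: 5.52
tool_pos: [0.4016, -0.2248, 0.1627]
tcp_rot: [1.227, 2.892, -0.0]
wrist_force: [-2.9, -3.3, 2.7]
width: 1.001
grip_force: 1.7
```

```bash
python3 -c "
from h import *
status((.4652,-.1632),'3')"
```

```text
n 26 w 28.0
n 20 w 28.0
b [ 0.4771 -0.1534] tool [ 0.4017 -0.2247  0.1627] t 5.6167 F [-1.6 -2.3  0.3]
in tool: bottle [ -1.1 103.8] circle [-1.000e-01  3.689e+02] remaining 265.0
scene [(np.float64(0.5), 26), (np.float64(-0.1), 29), (np.float64(-0.1), 29), (np.float64(0.5), 28)]
side [(np.float64(-0.1), 27), (np.float64(0.1), 29), (np.float64(-1.1), 30), (np.float64(-1.5), 31)]
```

It slides upright. Continuing a little faster.

>>> drive_tool(increments=[{"delta_pos":[-0.5,2,0],"turn":0,"jaw":1},{"delta_pos":[0,2.5,0],"turn":0,"jaw":1},{"delta_pos":[0,3,0],"turn":0,"jaw":1},{"delta_pos":[0,3,0],"turn":0,"jaw":1},{"delta_pos":[0,3,0],"turn":0,"jaw":1},{"delta_pos":[0,3,0],"turn":0,"jaw":1},{"delta_pos":[0,3,0],"turn":0,"jaw":1},{"delta_pos":[0,3,0],"turn":0,"jaw":1}])

```text
time: 6.28
tool_pos: [0.4182, -0.2095, 0.1627]
tcp_rot: [1.227, 2.892, 0.0]
wrist_force: [-2.4, -3.1, 1.5]
width: 1.002
grip_force: 1.7
```

>>> drive_tool(increments=[{"delta_pos":[0,3,0],"turn":0,"jaw":1},{"delta_pos":[0,3,0],"turn":0,"jaw":1},{"delta_pos":[0,3,0],"turn":0,"jaw":1},{"delta_pos":[0,3,0],"turn":0,"jaw":1},{"delta_pos":[0,3,0],"turn":0,"jaw":1},{"delta_pos":[0,3,0],"turn":0,"jaw":1},{"delta_pos":[0,3,0],"turn":0,"jaw":1},{"delta_pos":[0,3,0],"turn":0,"jaw":1}])

```text
time: 6.95
tool_pos: [0.4354, -0.1928, 0.1627]
tcp_rot: [-1.227, -2.892, 0.0]
wrist_force: [-3.1, -3.1, 1.9]
width: 0.999
grip_force: 1.7
```

```bash
python3 -c "
from h import *
status((.511,-.122),'4')"
```

```text
n 26 w 29.0
n 14 w 28.0
b [ 0.513  -0.1213] tool [ 0.4356 -0.1926  0.1627] t 7.05 F [-1.7 -1.8  0.2]
in tool: bottle [ -2.5 105.2] circle [3.000e-01 3.222e+02] remaining 217.0
scene [(np.float64(0.3), 27), (np.float64(-0.1), 29), (np.float64(-0.0), 30), (np.float64(0.7), 28)]
side [(np.float64(1.3), 28), (np.float64(-1.7), 23), (np.float64(-5.6), 42), (np.float64(-1.1), 36)]
```

>>> drive_tool(increments=[{"delta_pos":[-1.5,3,0],"turn":-0.012,"jaw":1},{"delta_pos":[-1.5,3,0],"turn":0,"jaw":1},{"delta_pos":[-0.5,3,0],"turn":0,"jaw":1},{"delta_pos":[0,3,0],"turn":0,"jaw":1},{"delta_pos":[0,3,0],"turn":0,"jaw":1},{"delta_pos":[0,3,0],"turn":0,"jaw":1},{"delta_pos":[0,3,0],"turn":0,"jaw":1},{"delta_pos":[0,3,0],"turn":0,"jaw":1}])

```text
time: 7.72
tool_pos: [0.4549, -0.1784, 0.1626]
tcp_rot: [-1.21, -2.899, 0.0]
wrist_force: [-2.6, -3.2, 0.8]
width: 1.0
grip_force: 1.8
```

>>> drive_tool(increments=[{"delta_pos":[0,3,0],"turn":0,"jaw":1},{"delta_pos":[0,3,0],"turn":0,"jaw":1},{"delta_pos":[0,3,0],"turn":0,"jaw":1},{"delta_pos":[0,3,0],"turn":0,"jaw":1},{"delta_pos":[0,3,0],"turn":0,"jaw":1},{"delta_pos":[0,3,0],"turn":0,"jaw":1},{"delta_pos":[0,3,0],"turn":0,"jaw":1},{"delta_pos":[0,3,0],"turn":0,"jaw":1}])

```text
time: 8.38
tool_pos: [0.472, -0.1616, 0.1627]
tcp_rot: [-1.21, -2.899, -0.0]
wrist_force: [-3.3, -3.2, 1.4]
width: 1.002
grip_force: 1.7
```

```bash
python3 -c "
from h import *
status((.546,-.087),'5')"
```

```text
n 26 w 30.0
n 20 w 30.0
b [ 0.5473 -0.0885] tool [ 0.4722 -0.1614  0.1627] t 8.4833 F [-0.6 -2.  -0.4]
in tool: bottle [ -1.  104.7] circle [1.000e-01 2.742e+02] remaining 169.5
scene [(np.float64(0.4), 26), (np.float64(-0.5), 28), (np.float64(-0.3), 30), (np.float64(1.0), 30)]
side [(np.float64(0.3), 28), (np.float64(0.1), 30), (np.float64(-0.0), 30), (np.float64(-0.2), 40)]
```

>>> drive_tool(increments=[{"delta_pos":[-0.5,3,0],"turn":0,"jaw":1},{"delta_pos":[-0.5,3,0],"turn":0,"jaw":1},{"delta_pos":[0,3.5,0],"turn":0,"jaw":1},{"delta_pos":[0,3.5,0],"turn":0,"jaw":1},{"delta_pos":[0,3.5,0],"turn":0,"jaw":1},{"delta_pos":[0,3.5,0],"turn":0,"jaw":1},{"delta_pos":[0,3.5,0],"turn":0,"jaw":1},{"delta_pos":[0,3.5,0],"turn":0,"jaw":1}])

```text
time: 9.15
tool_pos: [0.492, -0.1432, 0.1627]
tcp_rot: [-1.21, -2.899, -0.0]
wrist_force: [-2.8, -2.6, 1.5]
width: 0.998
grip_force: 1.7
```

>>> drive_tool(increments=[{"delta_pos":[0,3.5,0],"turn":0,"jaw":1},{"delta_pos":[0,3.5,0],"turn":0,"jaw":1},{"delta_pos":[0,3.5,0],"turn":0,"jaw":1},{"delta_pos":[0,3.5,0],"turn":0,"jaw":1},{"delta_pos":[0,3.5,0],"turn":0,"jaw":1},{"delta_pos":[0,3.5,0],"turn":0,"jaw":1},{"delta_pos":[0,3.5,0],"turn":0,"jaw":1},{"delta_pos":[0,3.5,0],"turn":0,"jaw":1}])

```text
time: 9.82
tool_pos: [0.5118, -0.1236, 0.1627]
tcp_rot: [-1.21, -2.899, 0.0]
wrist_force: [-3.0, -3.2, 1.5]
width: 0.996
grip_force: 1.6
```

```bash
python3 -c "
from h import *
status((.586,-.05),'6')"
```

```text
n 26 w 30.0
n 18 w 30.0
b [ 0.5872 -0.0504] tool [ 0.5121 -0.1234  0.1627] t 9.9167 F [-1.3 -0.9 -0.4]
in tool: bottle [ -1.  104.7] circle [  1.1 219. ] remaining 114.4
scene [(np.float64(-0.2), 28), (np.float64(-0.5), 30), (np.float64(-0.9), 30), (np.float64(0.9), 30)]
side [(np.float64(0.1), 30), (np.float64(-1.2), 27), (np.float64(0.1), 31), (np.float64(-1.1), 30)]
```

>>> drive_tool(increments=[{"delta_pos":[-1.2,3,0],"turn":-0.015,"jaw":1},{"delta_pos":[-1.2,3,0],"turn":0,"jaw":1},{"delta_pos":[0,3.5,0],"turn":0,"jaw":1},{"delta_pos":[0,3.5,0],"turn":0,"jaw":1},{"delta_pos":[0,3.5,0],"turn":0,"jaw":1},{"delta_pos":[0,3.5,0],"turn":0,"jaw":1},{"delta_pos":[0,3.5,0],"turn":0,"jaw":1},{"delta_pos":[0,3.5,0],"turn":0,"jaw":1}])

```text
time: 10.58
tool_pos: [0.5325, -0.106, 0.1627]
tcp_rot: [-1.188, -2.908, 0.0]
wrist_force: [-2.5, -3.5, 0.5]
width: 0.996
grip_force: 1.6
```

>>> drive_tool(increments=[{"delta_pos":[0,3.5,0],"turn":0,"jaw":1},{"delta_pos":[0,3.5,0],"turn":0,"jaw":1},{"delta_pos":[0,3.5,0],"turn":0,"jaw":1},{"delta_pos":[0,3.5,0],"turn":0,"jaw":1},{"delta_pos":[0,3.5,0],"turn":0,"jaw":1},{"delta_pos":[0,3.5,0],"turn":0,"jaw":1},{"delta_pos":[0,3.5,0],"turn":0,"jaw":1},{"delta_pos":[0,3.5,0],"turn":0,"jaw":1}])

```text
time: 11.25
tool_pos: [0.5521, -0.086, 0.1627]
tcp_rot: [-1.188, -2.908, 0.0]
wrist_force: [-2.6, -3.1, 1.6]
width: 1.001
grip_force: 1.6
```

>>> drive_tool(increments=[{"delta_pos":[0,3.5,0],"turn":0,"jaw":1},{"delta_pos":[0,3.5,0],"turn":0,"jaw":1},{"delta_pos":[0,3.5,0],"turn":0,"jaw":1},{"delta_pos":[0,3.5,0],"turn":0,"jaw":1},{"delta_pos":[0,3.5,0],"turn":0,"jaw":1},{"delta_pos":[0,3,0],"turn":0,"jaw":1},{"delta_pos":[0,3,0],"turn":0,"jaw":1},{"delta_pos":[0,3,0],"turn":0,"jaw":1}])

```text
time: 11.92
tool_pos: [0.5706, -0.0671, 0.1626]
tcp_rot: [-1.188, -2.908, 0.0]
wrist_force: [-3.2, -2.8, 1.5]
width: 1.004
grip_force: 1.5
```

```bash
python3 -c "
from h import *
status((.645,.007),'7')"
```

```text
n 26 w 30.0
n 11 w 32.0
b [0.645  0.0073] tool [ 0.5709 -0.0669  0.1627] t 12.0167 F [-0.8 -1.3 -1. ]
in tool: bottle [ -0.9 104.9] circle [  0.3 137.6] remaining 32.7
scene [(np.float64(0.0), 29), (np.float64(-0.7), 30), (np.float64(-0.4), 31), (np.float64(0.9), 30)]
side [(np.float64(0.2), 31), (np.float64(0.1), 31), (np.float64(-2.5), 36), (np.float64(-5.0), 43)]
```

>>> drive_tool(increments=[{"delta_pos":[0,3,0],"turn":0,"jaw":1},{"delta_pos":[0,3,0],"turn":0,"jaw":1},{"delta_pos":[0,3,0],"turn":0,"jaw":1},{"delta_pos":[0,3,0],"turn":0,"jaw":1},{"delta_pos":[0,3,0],"turn":0,"jaw":1},{"delta_pos":[0,3,0],"turn":0,"jaw":1},{"delta_pos":[0,2.5,0],"turn":0,"jaw":1},{"delta_pos":[0,2.5,0],"turn":0,"jaw":1}])

```text
time: 12.68
tool_pos: [0.5867, -0.0507, 0.1627]
tcp_rot: [-1.188, -2.908, 0.0]
wrist_force: [-2.4, -3.3, 1.1]
width: 0.998
grip_force: 1.6
```

>>> drive_tool(increments=[{"delta_pos":[0,2,0],"turn":0,"jaw":1},{"delta_pos":[0,2,0],"turn":0,"jaw":1},{"delta_pos":[0,2,0],"turn":0,"jaw":1},{"delta_pos":[0,1,0],"turn":0,"jaw":1},{"delta_pos":[0,0,0],"turn":0,"jaw":1},{"delta_pos":[0,0,0],"turn":0,"jaw":1}])

```text
time: 13.18
tool_pos: [0.5915, -0.0458, 0.1626]
tcp_rot: [1.188, 2.908, 0.0]
wrist_force: [-1.5, -1.6, 0.0]
width: 1.0
grip_force: 0.9
```

```bash
python3 -c "
from h import *
status((.665,.03),'8')
a=load('scene8')['pixels'][180:360,220:460];b=load('side8')['pixels'][150:330,180:420]
im=np.hstack([cv2.resize(k[:,:,::-1],(400,300),interpolation=cv2.INTER_CUBIC) for k in(a,b)]);cv2.imwrite('pics/f8.png',(255*(im/255.)**.7).astype(np.uint8))"
```

```text
n 26 w 31.0
n 16 w 32.0
b [0.666  0.0285] tool [ 0.5914 -0.0459  0.1625] t 13.2833 F [-1.  -1.5 -0.6]
in tool: bottle [ -1.1 105.3] circle [  0.2 108.2] remaining 3.2
scene [(np.float64(-0.1), 29), (np.float64(-0.2), 30), (np.float64(-0.2), 31), (np.float64(0.2), 31)]
side [(np.float64(0.2), 32), (np.float64(0.4), 32), (np.float64(0.2), 33), (np.float64(5.4), 43)]
```

View pics/f8.png

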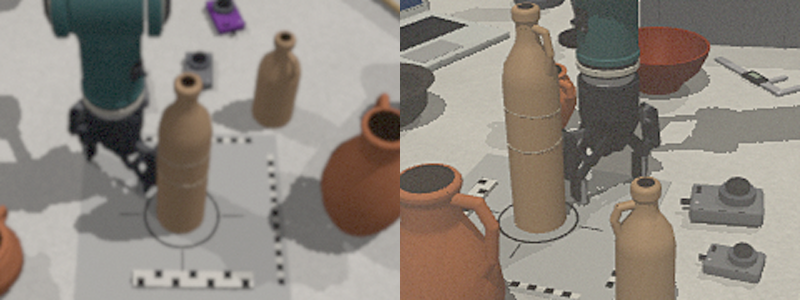

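The bottle is upright and inside the ring, about 3 mm short of centre: base at crop (180,222) in the scene view, with the ring visible all round. I'll withdraw straight back and then up.

>>> drive_tool(increments=[{"delta_pos":[0,-1,0],"turn":0,"jaw":1},{"delta_pos":[0,-3,0],"turn":0,"jaw":1},{"delta_pos":[0,-6,0],"turn":0,"jaw":1},{"delta_pos":[0,-10,0],"turn":0,"jaw":1},{"delta_pos":[0,-12,0],"turn":0,"jaw":1},{"delta_pos":[0,-14,0],"turn":0,"jaw":1},{"delta_pos":[0,-14,-10],"turn":0,"jaw":1},{"delta_pos":[0,0,-20],"turn":0,"jaw":1}])

```text
time: 13.95
tool_pos: [0.5448, -0.0903, 0.1897]
tcp_rot: [-1.187, -2.899, 0.004]
wrist_force: [-0.1, -0.0, -0.7]
width: 0.999
grip_force: 0.0
```

>>> drive_tool(increments=[{"delta_pos":[0,0,-35],"turn":0,"jaw":-1},{"delta_pos":[0,0,-35],"turn":0,"jaw":-1},{"delta_pos":[0,0,0],"turn":0,"jaw":-1},{"delta_pos":[0,0,0],"turn":0,"jaw":-1},{"delta_pos":[0,0,0],"turn":0,"jaw":-1},{"delta_pos":[0,0,0],"turn":0,"jaw":-1}])

```text
time: 14.45
tool_pos: [0.5481, -0.089, 0.2611]
tcp_rot: [-1.188, -2.905, 0.001]
wrist_force: [-1.3, 0.1, -1.0]
width: 0.14
grip_force: 0.0
```

```bash
python3 -c "
from h import *
status((.666,.0285),'9'); s=bot.read_state(); t=np.array(s['tool_pos']);R=cv2.Rodrigues(np.array(s['tcp_rot']))[0]
print(s['width'],R.T@(np.array([.4295,-.013,.215])-t))"
```

```text
n 25 w 30.0
n 21 w 32.0
b [0.6649 0.0291] tool [ 0.5483 -0.0888  0.2608] t 14.55 F [ 0.1  0.6 -0.7]
in tool: bottle [ -0.7 165.9] circle [ -0.5 169. ] remaining 3.2
scene [(np.float64(-0.3), 29), (np.float64(0.1), 29), (np.float64(3.1), 24), (np.float64(-0.0), 31)]
side [(np.float64(-0.2), 32), (np.float64(-0.0), 32), (np.float64(-0.3), 33), (np.float64(3.5), 40)]
-0.0024881336710758546 [ 0.1377377  -0.02898571  0.04626653]
```

>>> drive_tool(increments=[{"delta_pos":[27,-6,0],"turn":0,"jaw":-1},{"delta_pos":[28,-6,0],"turn":0,"jaw":-1},{"delta_pos":[28,-6,0],"turn":0,"jaw":-1},{"delta_pos":[28,-6,0],"turn":0,"jaw":-1},{"delta_pos":[27,-5,0],"turn":0,"jaw":-1},{"delta_pos":[0,0,0],"turn":0,"jaw":-1},{"delta_pos":[0,0,0],"turn":0,"jaw":-1},{"delta_pos":[0,0,0],"turn":0,"jaw":-1}])

```text
time: 15.22
tool_pos: [0.4308, -0.0128, 0.2624]
tcp_rot: [1.187, 2.908, -0.0]
wrist_force: [0.3, 0.7, 0.6]
width: 0.0
grip_force: 0.0
```

```bash
python3 -c "
from h import *
s=bot.read_state(); t=np.array(s['tool_pos']);R=cv2.Rodrigues(np.array(s['tcp_rot']))[0]
print(t,s['wrist_force'],R.T@(np.array([.4295,-.013,.215])-t))
o=[]
for n in('scene','side'):
    c=snap(n,n+'10');p=proj(c,(.43,-.013,.05));x,y=(p-50).astype(int);o.append(cv2.resize(c['pixels'][y:y+100,x:x+100,::-1],(400,400),interpolation=cv2.INTER_CUBIC))
cv2.imwrite('pics/b10.png',(255*(np.hstack(o)/255.)**.5).astype(np.uint8))"
```

```text
[ 0.43081102 -0.01284953  0.2623513 ] [0.31995154 0.7082434  0.62554898] [ 0.00083898 -0.00101965  0.04735128]
```

View pics/b10.png

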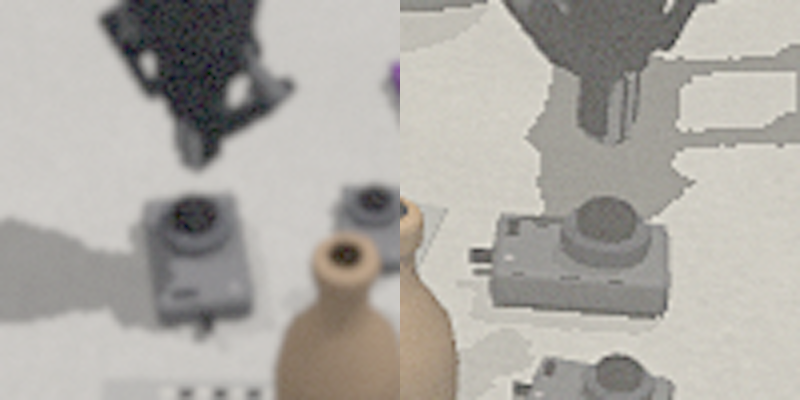

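The shut fingertips are directly above the button in both views: scene crop (197,165) over (195,215), side crop (607,140) over (607,215). Pressing.

>>> drive_tool(increments=[{"delta_pos":[0,0,20],"turn":0,"jaw":-1},{"delta_pos":[0,0,18],"turn":0,"jaw":-1},{"delta_pos":[0,0,5],"turn":0,"jaw":-1},{"delta_pos":[0,0,3],"turn":0,"jaw":-1},{"delta_pos":[0,0,2],"turn":0,"jaw":-1},{"delta_pos":[0,0,2],"turn":0,"jaw":-1},{"delta_pos":[0,0,2],"turn":0,"jaw":-1},{"delta_pos":[0,0,0],"turn":0,"jaw":-1}])

```text
time: 15.98
tool_pos: [0.4311, -0.013, 0.2131]
tcp_rot: [-1.188, -2.907, 0.001]
wrist_force: [-9.0, -0.0, 18.2]
width: -0.001
grip_force: 9.4
```

```bash
python3 -c "
from h import *
o=[]
for n in('scene','side'):
    c=snap(n,n+'11');p=proj(c,(.43,-.013,.05));x,y=(p-50).astype(int);o.append(cv2.resize(c['pixels'][y:y+100,x:x+100,::-1],(400,400),interpolation=cv2.INTER_CUBIC))
cv2.imwrite('pics/b11.png',(255*(np.hstack(o)/255.)**.5).astype(np.uint8))
s=bot.read_state();print(s['tool_pos'],s['wrist_force'],s['torque'],s['q'])"
```

```text
[ 0.43105695 -0.01302404  0.21310288] [-9.64145031 -0.02813664 18.20025848] [-1.33902966e-01  1.60172009e+00 -8.91612082e-04] [-8.78066344e-02  1.48483910e-02  2.28053544e+00 -5.57723591e-04
  8.46730605e-01 -8.82671474e-01]
```

View pics/b11.png

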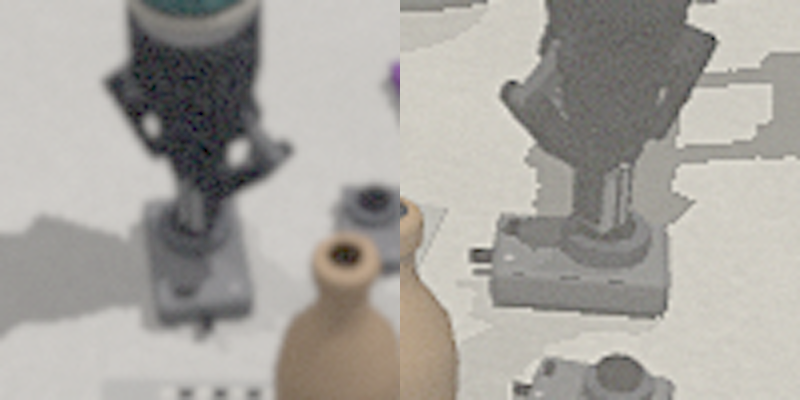

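The fingertips sit inside the bezel with the button flush with it. The 18 N reading against a 4 N spring confirms it is fully down. Coming away.

>>> drive_tool(increments=[{"delta_pos":[0,0,-5],"turn":0,"jaw":-1},{"delta_pos":[0,0,-10],"turn":0,"jaw":-1},{"delta_pos":[0,0,-30],"turn":0,"jaw":-1},{"delta_pos":[0,0,-35],"turn":0,"jaw":-1},{"delta_pos":[0,0,-35],"turn":0,"jaw":-1},{"delta_pos":[0,0,0],"turn":0,"jaw":-1},{"delta_pos":[0,0,0],"turn":0,"jaw":-1},{"delta_pos":[0,0,0],"turn":0,"jaw":-1}])

```text
time: 16.75
tool_pos: [0.4307, -0.0128, 0.3263]
tcp_rot: [1.188, 2.906, 0.001]
wrist_force: [0.7, 0.3, -0.5]
width: -0.002
grip_force: 0.0
```

```bash
python3 -c "
from h import *
status((.665,.029),'12')
c=load('scene12');p=proj(c,(.43,-.013,.04));x,y=(p-40).astype(int);q=proj(c,(*C,0));a,b=(q-[60,80]).astype(int)
f=lambda i:cv2.resize(i[:,:,::-1],(400,400),interpolation=cv2.INTER_CUBIC)
cv2.imwrite('pics/e12.png',(255*(np.hstack([f(c['pixels'][y:y+80,x:x+80]),f(c['pixels'][b:b+120,a:a+120])])/255.)**.6).astype(np.uint8))"
```

```text
n 26 w 30.0
n 16 w 32.0
b [0.6657 0.0289] tool [ 0.4299 -0.0128  0.3246] t 16.85 F [-0.3  0.4  0.4]
in tool: bottle [-139.1  194.8] circle [-138.2  197.6] remaining 2.9
scene [(np.float64(-0.3), 29), (np.float64(0.2), 29), (np.float64(0.1), 30), (np.float64(0.0), 31)]
side [(np.float64(0.2), 32), (np.float64(0.4), 32), (np.float64(0.1), 33), (np.float64(-0.6), 31)]
```

View pics/e12.png

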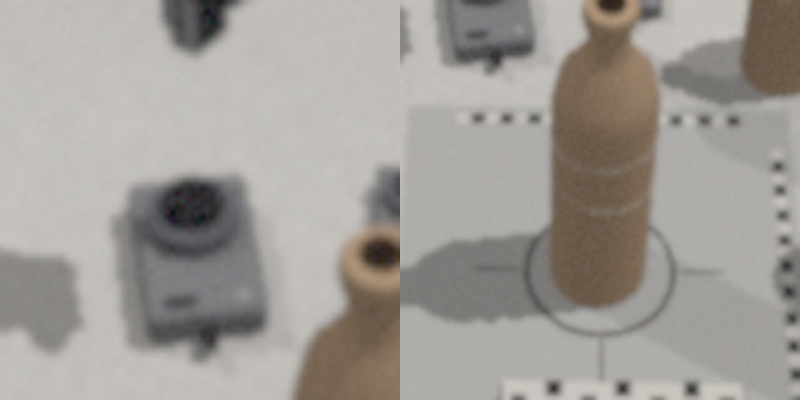

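The button is up again at crop (190,205), and the bottle stands inside the ring at crop (597,290). Handing in.

```bash
python3 -c "
from workcell import bot
print(bot.finish_job())"
```

```text
the job is handed in; nothing more can be done
None
```

The tall bottle was slid upright into the circle, measured about 3 mm from its centre. The larger grey release's button was pressed and came back up, the arm is clear, and the job is handed in; no verdict was returned.

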